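# Check a clamp spring on the bench spring tester

## Robot

A 6-joint arm with a two-finger parallel gripper is mounted at the origin on the work surface; the furniture and walls round the work are solid. World frame = base frame: x ahead of the robot, y to its left, z up, the work surface at z = 0. Lengths are in m, angles in rad, forces in N, time in s.
With the tool pointing down it reaches from about 0.35 to 0.85 m from the base axis. Payload 8.1 kg.
Tool frame: the origin (TCP) lies at the very end of the fingers, on their centre line; the grasp point (between the pads) lies grip_depth behind it (grip_depth is the distance from the TCP to the grasp point, in m); z points along the fingers, x is the direction in which the jaws open and shut, and the axes are right-handed (so a half turn about z gives the same grasp; the last joint's range is limited). The gripper opens to 93 mm and grips with 3 to 60 N. Pads are 15 mm wide; open, the fingers measure 128 mm over their backs; the gripper's body (75 mm by 188 mm) begins 65 mm behind the grasp point.
Start: joints at [-1.28, 0.13, 1.488, -0, 1.523, -0.085], TCP at [0.22, -0.558, 0.219] pointing down, gripper open.
Joint ranges: [-2.96, 2.96], [-0.89, 2.26], [0.02, 2.5], [-1.34, 4.48], [0, 2.73], [-2.66, 2.66]. Speed limits (rad/s): [2.39, 2.39, 2.79, 3.14, 3.14, 3.14].

## Interface

Orientations are given as [roll, pitch, yaw] about the fixed x, y, z axes, in that order (R = Rz(yaw) Ry(pitch) Rx(roll)).
In Python, from plant import * gives the robot as it stands.
- The arm moves only by the shell command python3 -m jog 'ROWS'. ROWS is JSON, a list of rows, each a list of 5 numbers: the opening, from 0 (shut) to 1 (fully open), then the shift along the tool's x, y, z in m, then the turn about the tool's z in degrees. In form: [[grip, x, y, z, yaw], ...]. A call has 1 to 5 rows; each row shifts and turns the commanded pose from where the row before left it, along the tool's axes as they then stand; what a row does not reach is not made up. A row lasts 1/10 s, in which the tool goes at most 50 mm and 8.59 degrees, less where a joint would pass 70% of its speed; a pose out of reach is approached as far as the arm can. A call with a gripper value outside its range is refused whole. The fingers move at their own pace and stop on an object; the grip force is fixed at half the most. Time passes only in rows, so rows that do not move let the fingers close. It gives the time, the measured TCP pose, the force and the opening at its end, in the units of the state.
- get_obs(): the state, without advancing time (a new reading comes with each control period).
- snapshot(name): name is "side" or "top"; returns the picture (400x640x3 uint8, red, green, blue); there is no depth.
- camera_info(name): a dict with "intrinsics" (3x3 intrinsics, pixels), "rvec" (rotation vector, rad) and "tvec" (3), from world to camera coordinates, as OpenCV has them. Camera axes: x right, y down, z forward; pixel columns grow to the right and rows downward; lengths in m; the calibration is good to about 2 mm. A picture is of the moment at which its call begins. camera_info takes no time and is no camera call.
- job_done(): hands the job in, once; it reports no verdict.
The state is a dict: "time": time; "qpos": joint angles; "dq": joint speeds; "joint_torque": joint torques, N m; "position": TCP position; "eef_rot": TCP orientation; "contact_force": force on the tool from outside, world axes, zero at the start; "wrist_torque": the same for the moment, N m; "grip_width": finger opening in m.
Only numpy, scipy, OpenCV 4.12 (cv2) and the standard library are available. Lean on these libraries where they do the work, as an engineer would, in place of code of your own. Each camera call takes 0.05 s, during which the arm holds its last target.

## Task

Check the yellow coil spring on the bench spring tester: set it gently upright in the middle of the round plate, then press its cap straight down until the top of the cap is level with the red band on the height gauge, and hold it there for two seconds with the dial needle standing in the green sector. Then let the spring extend again and leave it standing free on the plate. Do not squeeze the coils shut, and leave the blue spring alone.

Things in the scene. Friction and masses are not known exactly. Their poses are not given: they have to be found in the camera images.
- yellow_spring: Loose yellow coil spring, upright on the bench, round, 100 mm tall relaxed, about 0.3 kg: steel foot disc 50 mm across, 8 thick; coil 38 across; cap 40 across, 18 thick, to be gripped from above. Origin: centre of the foot's underside, z up. Only the cap moves, along z towards the foot: 1 N to start, then 0.35 N per mm; coils shut after 50 mm.
- yellow_spring_top (a point): Centre of the flat top face of the yellow cap, 100 mm above the foot's underside when relaxed; it goes down with the cap. Press here, up to 10 mm off-centre.
- blue_spring: The other loose spring, a bystander: same shape and size, but coil and cap are blue, and it is softer. Origin: centre of the underside of its foot.
- tester: Grey bench spring tester, fixed, somewhere on the left, turned. Origin: on the bench straight below the plate's centre; z up, +x from dial to height gauge. Base x -145 to +90 mm, 150 wide, 32 high. Round steel plate 100 mm across, with a thin 60 mm circle, top 50 mm above the origin; sinks 0.4 mm per N. Dial at x -112 mm, 76 across, facing up and to -x, top below 97 mm.
- red_band (a point): Middle of the red band on the front of the tester's height gauge, 118 mm above the bench; the band runs from 108 to 128 mm. The gauge is a flat upright plate 74 to 86 mm behind the plate's centre (tester's +x), 70 mm wide (along y), up to 158 mm above the bench. Axes as the tester's.
- dial_needle (a joint): Angle of the tester's dial needle, rad: 0 with the plate empty, growing clockwise by 0.176 per N of load on the plate (the relaxed yellow spring alone reads about 0.5). The dial's green sector runs from 8 to 17 N, that is 1.41 to 2.99 rad.

How it is judged:
On the way, in this order (a step that is already met when the one before it is completed fails the run):
1. the yellow spring stands upright in the middle of the tester's plate (horizontal distance between yellow_spring and tester below 0.02 m and z of yellow_spring in the frame of tester between 0.035 and 0.053 m and angle between yellow_spring's own z axis and vertical below 0.15 rad), for 0.2 s.
2. the top of its cap is held level with the red band, the needle in the green sector, for a second or more (horizontal distance between yellow_spring and tester below 0.02 m and angle between yellow_spring's own z axis and vertical below 0.15 rad and z of yellow_spring_top in the frame of tester between 0.107 and 0.129 m and value of joint dial_needle between 1.41 and 2.99 rad), for 1 s.
At the end, for the whole second after the job is handed in: The yellow spring stands upright (within about 8 degrees), at rest and extended again (at least 92 mm tall) on the tester's plate, within 20 mm of its centre; the blue spring is within 30 mm of where it stood (all of step 1 and z of yellow_spring_top in the frame of yellow_spring above 0.092 m and linear speed of yellow_spring below 0.02 m/s and distance of blue_spring from where it was at the start of the episode below 0.03 m); the robot touches nothing.
It fails at once if the yellow spring's coils are squeezed shut (compressed by more than 48 mm) (z of yellow_spring_top in the frame of yellow_spring below 0.052 m).
It fails at once if the yellow spring is dropped (falls free of the fingers from more than about 20 mm) (linear speed of yellow_spring above 0.65 m/s and contact force between the fingers and yellow_spring below 0.05 N).
It fails at once if the blue spring is moved by more than 30 mm (distance of blue_spring from where it was at the start of the episode above 0.03 m).
It also fails if it takes over 58 s, if anything falls off the work surface, if the arm or the gripper's body presses on something with over 40 N, if the wrist force passes 120 N, or if a joint passes its speed limit or range.

## Working session

There is one attempt and no reset: what is moved stays moved. The work goes in short steps, Python scripts to look and compute and a shell command to move; the robot and the scene stay as the last step left them, time stands still between calls to the robot, and variables do not carry over. Pictures are saved under pics/ and viewed, and the job is handed in when it is done.

```bash
ls; mkdir -p pics
python3 - <<'E'
from plant import *
import cv2
o=get_obs();print(o)
for n in("side","top"):
    i=camera_info(n);print(n,i)
    cv2.imwrite(f"pics/{n}0.png",cv2.cvtColor(snapshot(n),cv2.COLOR_RGB2BGR))
print([k for k in globals() if k[0]!='_'])
E
```

```text
pics
{'time': 0.0, 'qpos': array([-1.28042757e+00,  1.31124619e-01,  1.48924182e+00,  1.47534019e-05,
        1.52296841e+00, -8.53936528e-02]), 'dq': array([-0.00078753,  0.0004301 ,  0.00040833, -0.00014625,  0.00072312,
        0.00064993]), 'joint_torque': array([ 1.22962923e-03, -5.59845078e+01, -4.91763389e+01,  7.68882665e-02,
        3.57840245e-02, -9.99600070e-05]), 'position': array([ 0.22006371, -0.55760675,  0.21762983]), 'eef_rot': array([-3.14142938e+00,  1.73458888e-03, -1.19503449e+00]), 'contact_force': array([ 0.14329185, -0.19070122,  0.13743568]), 'wrist_torque': array([ 0.05205241,  0.00687943, -0.00991119]), 'grip_width': 0.09285186035302985}
side {'intrinsics': array([[387.91699258,   0.        , 323.49806786],
       [  0.        , 387.91699258, 200.99629772],
       [  0.        ,   0.        ,   1.        ]]), 'rvec': array([ 0.18553138,  2.82121166, -1.24869629]), 'tvec': array([0.44591237, 0.02388957, 1.13565603])}
top {'intrinsics': array([[478.79747052,   0.        , 325.81559827],
       [  0.        , 478.79747052, 197.85244086],
       [  0.        ,   0.        ,   1.        ]]), 'rvec': array([ 1.96329463, -2.25291721,  0.23518271]), 'tvec': array([0.072662  , 0.47154849, 1.22867583])}
['snapshot', 'camera_info', 'job_done', 'get_obs', 'PlanningError', 'grip_depth', 'cv2', 'o', 'n', 'i']
```

View pics/side0.png

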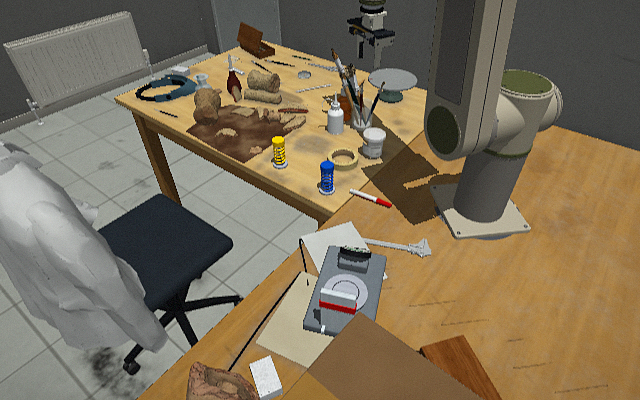

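View pics/top0.png

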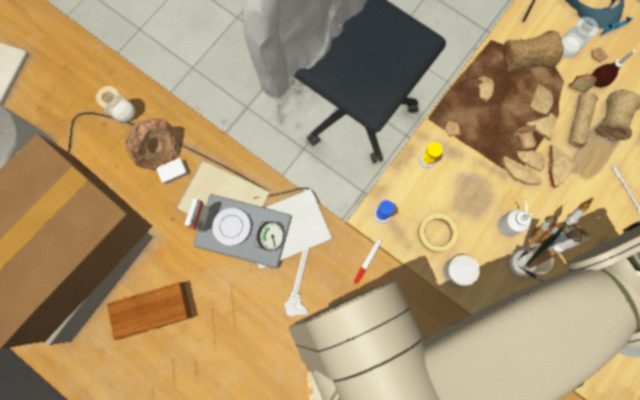

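Side view: yellow cap is near (279,141), blue near (327,165), tester near (345,290). Top view: yellow is near (433,151), blue near (386,209), plate near (231,226), gauge near (193,213) and dial near (271,235). Next I zoom in and measure.

```bash
cat > h.py <<'E'
from plant import *
import numpy as np, cv2
from scipy.spatial.transform import Rotation as Ro
def cam(n):
    i=camera_info(n);R=cv2.Rodrigues(np.array(i["rvec"]))[0];return np.array(i["intrinsics"]),R,np.array(i["tvec"])
def ray(n,uv):
    K,R,t=cam(n);d=R.T@np.linalg.solve(K,[uv[0],uv[1],1]);return -R.T@t,d/np.linalg.norm(d)
def onz(n,uv,z):
    o,d=ray(n,uv);return o+d*(z-o[2])/d[2]
def proj(n,p):
    K,R,t=cam(n);q=K@(R@np.array(p)+t);return q[:2]/q[2]
def tri(uvs,uvt):
    o1,d1=ray("side",uvs);o2,d2=ray("top",uvt)
    A=np.stack([d1,-d2],1);s=np.linalg.lstsq(A,o2-o1,rcond=None)[0]
    a=o1+s[0]*d1;b=o2+s[1]*d2;return (a+b)/2,np.linalg.norm(a-b)
def shot(n,f):
    im=snapshot(n);cv2.imwrite(f,cv2.cvtColor(im,cv2.COLOR_RGB2BGR));return im
def crop(f,g,x0,y0,x1,y1,s):
    cv2.imwrite(g,cv2.resize(cv2.imread(f)[y0:y1,x0:x1],None,fx=s,fy=s,interpolation=cv2.INTER_NEAREST))
def mask(f,c):
    h=cv2.cvtColor(cv2.imread(f),cv2.COLOR_BGR2HSV)
    r={'y':((24,200,90),(33,255,255)),'b':((108,150,60),(125,255,255))}[c]
    m=cv2.inRange(h,*r);n,l,s,c=cv2.connectedComponentsWithStats(m)
    return [(s[k].tolist(),c[k].round(2).tolist()) for k in range(1,n) if s[k][4]>8]
E
python3 - <<'E'
from h import *
a=[]
for n,c in (("side",'y'),("top",'y'),("side",'b'),("top",'b')): print(n,c,mask(f"pics/{n}0.png",c))
crop("pics/top0.png","pics/t1.png",180,130,460,290,2.8)
crop("pics/side0.png","pics/s1.png",250,120,400,350,2.6)
im=cv2.imread("pics/top0.png")[135:185,405:465];im2=cv2.imread("pics/side0.png")[130:180,255:315]
cv2.imwrite("pics/y1.png",cv2.resize(np.hstack([im,im2]),None,fx=6.5,fy=6.5,interpolation=0))
print(grip_depth)
E
```

```text
side y [([272, 136, 13, 18, 111], [278.19, 141.88]), ([273, 148, 8, 3, 13], [276.54, 149.46]), ([274, 153, 11, 10, 44], [279.48, 157.09]), ([275, 162, 6, 2, 10], [277.9, 162.4])]
top y [([423, 143, 19, 20, 247], [432.15, 152.08])]
side b [([320, 160, 14, 32, 286], [326.77, 174.09])]
top b [([378, 201, 16, 18, 192], [384.88, 209.41])]
0.0188
```

View pics/t1.png

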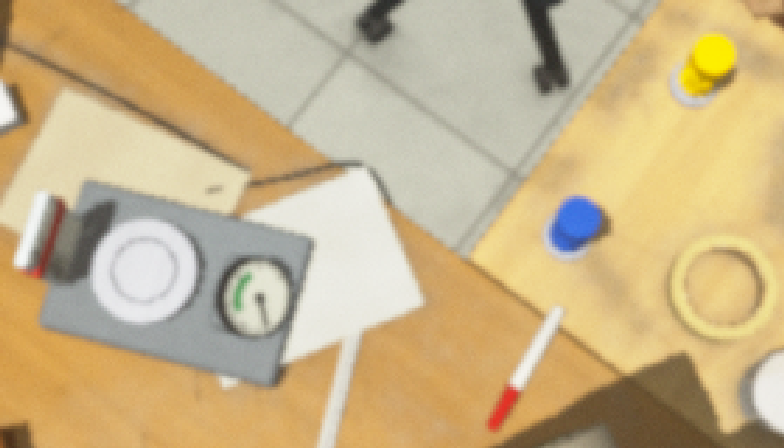

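View pics/s1.png

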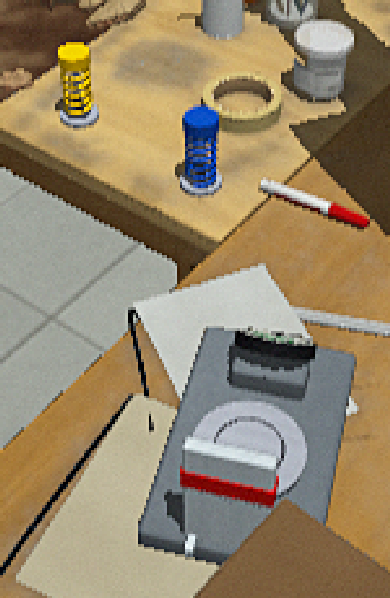

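View pics/y1.png

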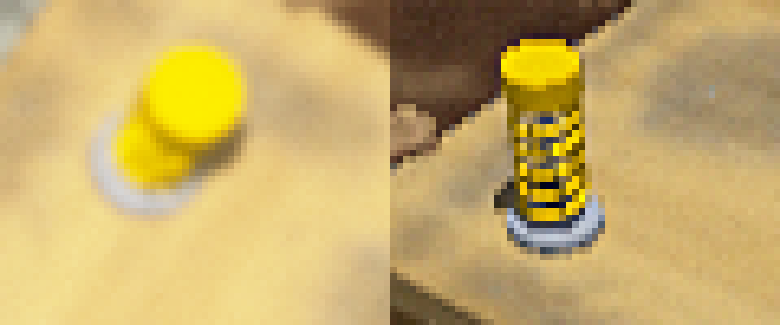

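Run:
```python
from h import *
ut=(433.8,148.8);us=(277.7,139.0)
print("yellow tri",tri(us,ut),onz("top",ut,.1),onz("side",us,.1))
im=cv2.imread("pics/top0.png");hsv=cv2.cvtColor(im,cv2.COLOR_BGR2HSV)
m=cv2.inRange(hsv,(0,0,195),(179,40,255));m[:, :205]=0;m[:,255:]=0;m[:200]=0;m[250:]=0
n,l,s,c=cv2.connectedComponentsWithStats(m);k=1+np.argmax(s[1:,4]);print(s[k],c[k])
pl=max(cv2.findContours(((l==k)*255).astype(np.uint8),0,2)[0],key=len)
e=cv2.fitEllipse(cv2.convexHull(pl));print("ellipse",e)
P=onz("top",e[0],.05);print("plate",P)
f=lambda x,y,z:onz("top",(x/2.8+180-.3,y/2.8+130-.3),z)
C=[f(*p,.032) for p in((85,180),(314,238),(276,385),(40,325))]
for a in C:print(a)
v=C[0]-C[1]+C[3]-C[2];yaw=np.arctan2(v[1],v[0]);print("yaw",yaw,np.linalg.norm(v)/2)
x=np.array([np.cos(yaw),np.sin(yaw),0]);print("centre from corners",sum(C)/4+.0275*x)
D=f(257,298,.085);w=P-D;print("dial yaw",np.arctan2(w[1],w[0]),D)
ub=(384.9+1,208);print("blue",onz("top",(386,206.5),.1))
o=get_obs();print(o["time"])
```

```text
yellow tri (array([ 0.55717137, -0.28868104,  0.10365298]), np.float64(0.0007116742648463214)) [ 0.55787222 -0.28957254  0.1       ] [ 0.55755477 -0.29457481  0.1       ]
[ 213  208   37   38 1086] [230.68692449 226.27992634]
ellipse ((230.69479370117188, 226.26950073242188), (35.82513427734375, 38.125797271728516), 32.30580139160156)
plate [0.43560037 0.26689934 0.05      ]
[0.53496323 0.31749028 0.032     ]
[0.44764264 0.10397054 0.032     ]
[0.3133212  0.15635949 0.032     ]
[0.40007475 0.37192559 0.032     ]
yaw 1.185397806554833 0.23152562624315684
centre from corners [0.43433849 0.26291932 0.032     ]
dial yaw 1.1659671556801265 [0.38957662 0.15949202 0.085     ]
blue [ 0.42292967 -0.14052896  0.1       ]
0.1
```

Yellow stands at about (0.558,-0.290). The plate centre is at about (0.435,0.266) and the tester yaw is about 1.18. I'll turn the jaws to lie along the tester's y axis (world yaw -0.39).

```bash
cat >> h.py <<'E'
def to(p,yaw=None):
    o=get_obs();R=Ro.from_euler('xyz',o["eef_rot"]).as_matrix()
    d=R.T@(np.array(p)-o["position"]);print("pos",o["position"].round(4),"rot",o["eef_rot"].round(3),"t",o["time"],"F",o["contact_force"].round(2),"w",round(float(o["grip_width"]),4));print("tool delta mm",(d*1000).round(1))
    if yaw is not None:print("turn",round(np.degrees(-(yaw-o["eef_rot"][2])),1))
E
python3 -m jog '[[1,0,0,0,-8],[1,0,0,0,-8],[1,0,0,0,-8],[1,0,0,0,-8],[1,0,0,0,-8]]'
python3 -m jog '[[1,0,0,0,-6],[1,0,0,0,0]]'
python3 -c "
from h import *
to((.5577,-.2905,.215),-.39)"
```

```text
time: 0.6
position: [0.2202, -0.5578, 0.218]
eef_rot: [-3.141, 0.001, -0.491]
contact_force: [0.1, 1.1, -0.1]
grip_width: 0.0931
time: 0.8
position: [0.2201, -0.5578, 0.2181]
eef_rot: [-3.141, 0.001, -0.391]
contact_force: [0.0, 0.5, 0.0]
grip_width: 0.093
pos [ 0.2201 -0.5578  0.2181] rot [-3.141e+00  1.000e-03 -3.910e-01] t 0.8 F [0.03 0.5  0.04] w 0.093
tool delta mm [ 210.4 -375.7    3.2]
turn -0.0
```

```bash
python3 -m jog '[[1,0.021,-0.0376,0,0],[1,0.021,-0.0376,0,0],[1,0.021,-0.0376,0,0],[1,0.021,-0.0376,0,0],[1,0.021,-0.0376,0,0]]'
python3 -m jog '[[1,0.021,-0.0376,0,0],[1,0.021,-0.0376,0,0],[1,0.021,-0.0376,0,0],[1,0.021,-0.0376,0,0],[1,0.021,-0.0376,0,0]]'
python3 -m jog '[[1,0,0,0,0],[1,0,0,0,0]]'
python3 - <<'E'
from h import *
to((.5577,-.2905,.12),-.39)
shot("side","pics/s2.png");shot("top","pics/t2.png")
a=cv2.imread("pics/s2.png")[60:220,200:360];b=cv2.imread("pics/t2.png")[70:230,350:510]
cv2.imwrite("pics/st2.png",cv2.resize(np.hstack([a,b]),None,fx=2.5,fy=2.5))
E
```

```text
time: 1.3
position: [0.3901, -0.4232, 0.2184]
eef_rot: [-3.141, 0.0, -0.396]
contact_force: [0.2, -0.9, -0.3]
grip_width: 0.0936
time: 1.8
position: [0.5591, -0.2895, 0.2183]
eef_rot: [-3.142, 0.0, -0.396]
contact_force: [0.5, -0.8, -1.2]
grip_width: 0.093
time: 2.0
position: [0.5584, -0.29, 0.218]
eef_rot: [3.141, 0.001, -0.392]
contact_force: [-0.3, -1.2, 0.4]
grip_width: 0.093
pos [ 0.5584 -0.29    0.218 ] rot [ 3.141e+00  1.000e-03 -3.920e-01] t 2.0 F [-0.26 -1.19  0.37] w 0.093
tool delta mm [-0.3  0.7 98. ]
turn -0.1
```

View pics/st2.png

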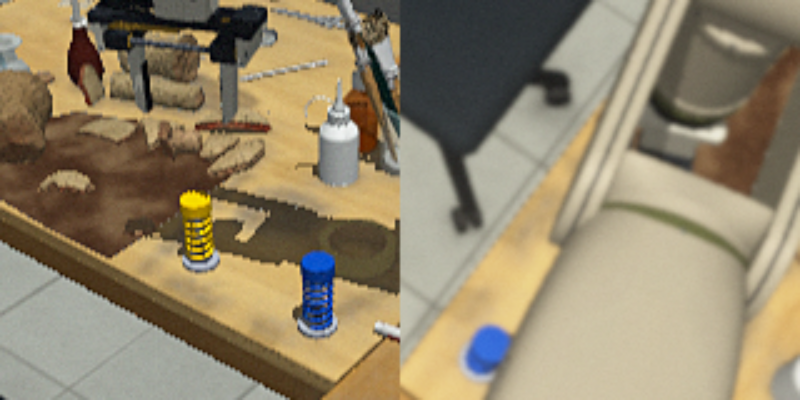

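Left half (side view): the open fingers hang above the yellow spring, in the original image at roughly (256,102) and (292,106), with the cap at (278,140). Top view is blocked by the arm. Descending.

```bash
python3 -m jog '[[1,0,0.001,0.03,0],[1,0,0,0.03,0],[1,0,0,0.03,0],[1,0,0,0.02,0],[1,0,0,0.015,0]]'
python3 -m jog '[[1,0,0,0.018,0],[1,0,0,0,0],[1,0,0,0,0]]'
python3 - <<'E'
from h import *
to((.5577,-.2905,.075),-.39)
shot("side","pics/s3.png")
crop("pics/s3.png","pics/s3c.png",200,80,360,220,4)
E
```

```text
time: 2.6
position: [0.5557, -0.2927, 0.0917]
eef_rot: [-3.141, 0.002, -0.395]
contact_force: [0.7, -0.5, -0.6]
grip_width: 0.093
time: 2.9
position: [0.5573, -0.2925, 0.0761]
eef_rot: [3.142, 0.0, -0.393]
contact_force: [0.5, 0.0, -0.1]
grip_width: 0.0929
pos [ 0.5573 -0.2925  0.0761] rot [ 3.142  0.    -0.393] t 2.9 F [ 0.52  0.   -0.1 ] w 0.0929
tool delta mm [-0.4 -2.   1.1]
turn -0.2
```

View pics/s3c.png

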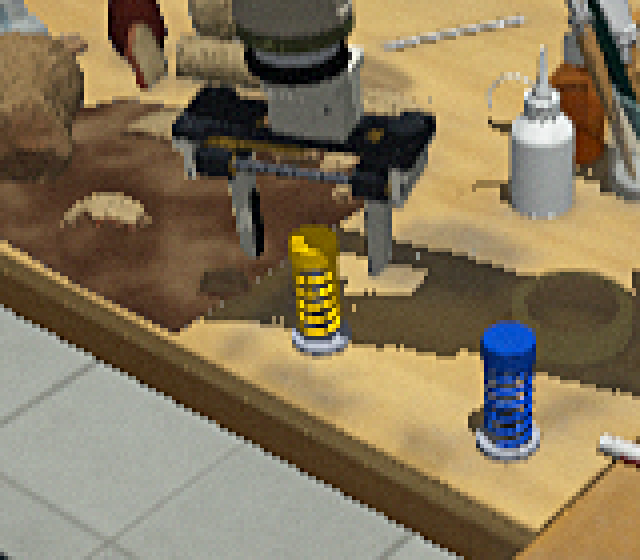

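Run:
```python
from h import *
p=np.array([.5573,-.2925,.0761]);j=np.array([np.cos(.393),-np.sin(.393),0])*.0465
for q in(p,p+j,p-j,[.5577,-.2905,.1],[.5577,-.2905,0]):print(proj("side",q).round(1))
```

```text
[278.4 145.7]
[264.9 143.6]
[292.2 147.8]
[277.7 139.7]
[280.1 165. ]
```

The projections match the picture: the fingertips straddle the cap symmetrically. I shift 2 mm and close.

```bash
python3 -m jog '[[1,0,-0.002,0,0],[0.5,0,0,0,0],[0.4,0,0,0,0],[0.3,0,0,0,0],[0.2,0,0,0,0]]'
python3 -m jog '[[0,0,0,0,0],[0,0,0,0,0],[0,0,0,0,0],[0,0,0,0,0],[0,0,0,0,0]]'
python3 - <<'E'
from h import *
to((.5577,-.2905,.075),-.39)
shot("side","pics/s4.png")
crop("pics/s4.png","pics/s4c.png",200,80,360,220,4)
E
```

```text
time: 3.45
position: [0.5584, -0.29, 0.0757]
eef_rot: [3.142, -0.0, -0.392]
contact_force: [-0.7, -0.7, 0.2]
grip_width: 0.0658
time: 3.95
position: [0.5585, -0.2901, 0.0757]
eef_rot: [3.142, -0.0, -0.392]
contact_force: [1.1, 0.2, -0.8]
grip_width: 0.0391
pos [ 0.5585 -0.2901  0.0757] rot [ 3.142 -0.    -0.392] t 3.95 F [ 1.1   0.19 -0.83] w 0.0391
tool delta mm [-0.6  0.7  0.7]
turn -0.1
```

View pics/s4c.png

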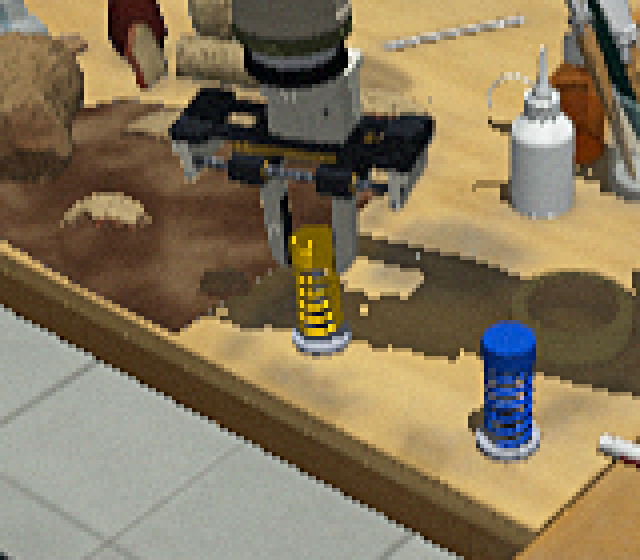

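Gripped: the opening is 39 mm on a 40 mm cap, and the fingers sit on both sides of it in the picture. Lifting.

```bash
python3 -m jog '[[0,0,0,-0.01,0],[0,0,0,-0.01,0],[0,0,0,-0.03,0],[0,0,0,-0.04,0],[0,0,0,-0.04,0]]'
python3 -m jog '[[0,0,0,-0.045,0],[0,0,0,0,0],[0,0,0,0,0]]'
python3 - <<'E'
from h import *
to((.4356,.2669,.25),-.39)
shot("side","pics/s5.png");shot("top","pics/t5.png")
a=cv2.imread("pics/s5.png")[0:200,180:380];b=cv2.imread("pics/t5.png")[70:270,350:550]
cv2.imwrite("pics/st5.png",cv2.resize(np.hstack([a,b]),None,fx=2,fy=2))
E
```

```text
time: 4.5
position: [0.5578, -0.2897, 0.2073]
eef_rot: [-3.141, 0.001, -0.392]
contact_force: [1.4, -0.2, -2.2]
grip_width: 0.0391
time: 4.8
position: [0.5592, -0.2905, 0.2533]
eef_rot: [3.141, -0.004, -0.392]
contact_force: [-0.0, -0.4, -2.8]
grip_width: 0.0394
pos [ 0.5592 -0.2905  0.2533] rot [ 3.141 -0.004 -0.392] t 4.8 F [-0.02 -0.36 -2.75] w 0.0394
tool delta mm [-327.2 -467.9    1.6]
turn -0.1
```

View pics/st5.png

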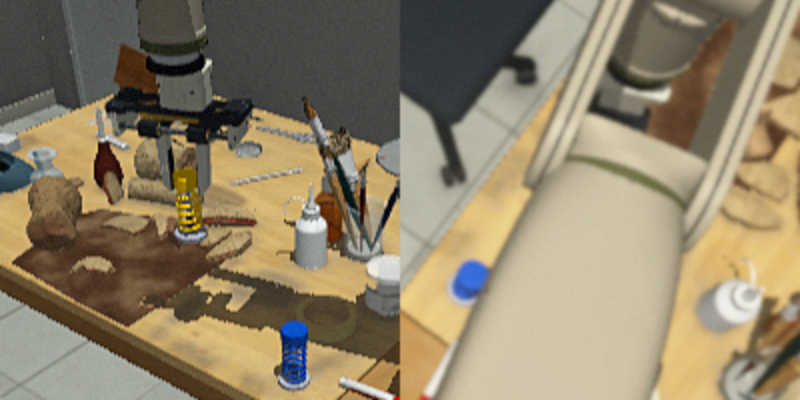

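Lifted cleanly and upright: about 2.8 N on the wrist, and the side image has the foot near (275,118). Now across to the tester.

```bash
python3 -m jog '[[0,-0.01,-0.015,0,0],[0,-0.02,-0.029,0,0],[0,-0.02,-0.029,0,0],[0,-0.02,-0.029,0,0],[0,-0.02,-0.029,0,0]]'
python3 -m jog '[[0,-0.02,-0.029,0,0],[0,-0.02,-0.029,0,0],[0,-0.02,-0.029,0,0],[0,-0.02,-0.029,0,0],[0,-0.02,-0.029,0,0]]'
python3 -m jog '[[0,-0.02,-0.029,0,0],[0,-0.02,-0.029,0,0],[0,-0.02,-0.029,0,0],[0,-0.02,-0.029,0,0],[0,-0.02,-0.029,0,0]]'
python3 -m jog '[[0,-0.02,-0.026,0,0],[0,-0.012,-0.015,0,0],[0,0,0,0,0],[0,0,0,0,0],[0,0,0,0,0]]'
python3 - <<'E'
from h import *
to((.4356,.2669,.25),-.39)
shot("side","pics/s6.png");shot("top","pics/t6.png")
crop("pics/s6.png","pics/s6c.png",240,140,440,340,3)
crop("pics/t6.png","pics/t6c.png",150,130,350,330,3)
E
```

```text
time: 5.4
position: [0.5236, -0.1329, 0.248]
eef_rot: [3.141, 0.004, -0.393]
contact_force: [1.0, 1.2, -3.5]
grip_width: 0.0396
time: 5.9
position: [0.4865, 0.039, 0.2483]
eef_rot: [3.14, 0.004, -0.392]
contact_force: [0.3, -0.1, -2.9]
grip_width: 0.0391
time: 6.4
position: [0.4496, 0.2108, 0.2483]
eef_rot: [3.139, 0.003, -0.392]
contact_force: [0.7, 0.1, -2.7]
grip_width: 0.0391
time: 6.9
position: [0.4372, 0.2589, 0.2496]
eef_rot: [3.14, 0.001, -0.393]
contact_force: [0.7, -0.8, -2.4]
grip_width: 0.0395
pos [0.4372 0.2589 0.2496] rot [ 3.14e+00  1.00e-03 -3.93e-01] t 6.9 F [ 0.71 -0.8  -2.43] w 0.0395
tool delta mm [-4.5 -6.7 -0.4]
turn -0.2
```

View pics/s6c.png

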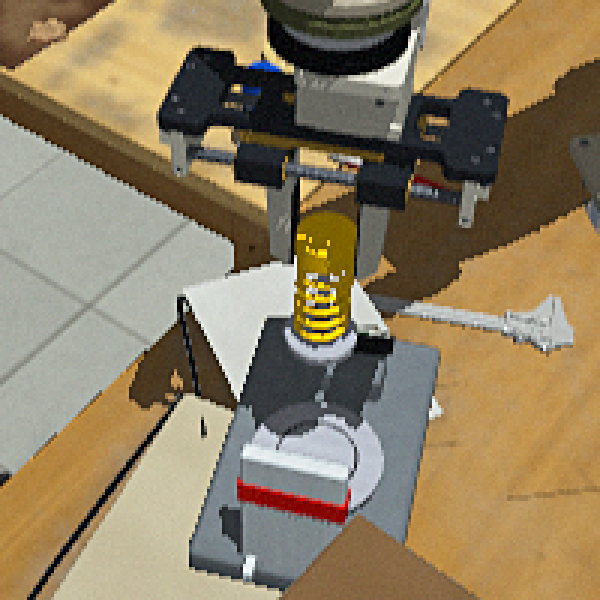

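View pics/t6c.png

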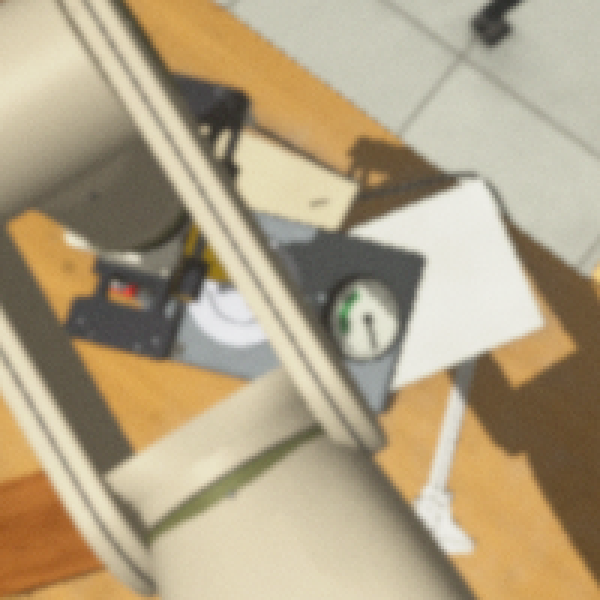

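Run:
```python
from h import *
o=get_obs();p=o["position"]
a=np.linspace(0,6.283,90)
def bb(c,r,z):
    q=np.array([proj("side",(c[0]+r*np.cos(t),c[1]+r*np.sin(t),z)) for t in a]);return q.min(0).round(1),q.max(0).round(1)
z=p[2]-.0757
print("foot pred",bb(p,.025,z),bb(p,.025,z+.008),"captop",bb(p,.02,z+.1))
print("plate pred",bb((.4356,.2669),.05,.05),"ring",bb((.4356,.2669),.03,.05))
im=cv2.imread("pics/s6.png");h=cv2.cvtColor(im,cv2.COLOR_BGR2HSV)
m=cv2.inRange(h,(15,170,50),(35,255,255));n,l,s,c=cv2.connectedComponentsWithStats(m[200:270,325:375]);print([x.tolist() for x in s[1:] if x[4]>20],"offset 325,200")
crop("pics/s6.png","pics/s6d.png",320,195,380,320,6)
```

```text
foot pred (array([333.5, 244.1]), array([358.2, 263.2])) (array([333.6, 241.5]), array([358.5, 260.6])) captop (array([337.1, 210.9]), array([358.7, 226.2]))
plate pred (array([322.9, 274.1]), array([367.8, 312.1])) ring (array([331.8, 281.2]), array([358.8, 304. ]))
[[13, 10, 21, 44, 689]] offset 325,200
```

View pics/s6d.png

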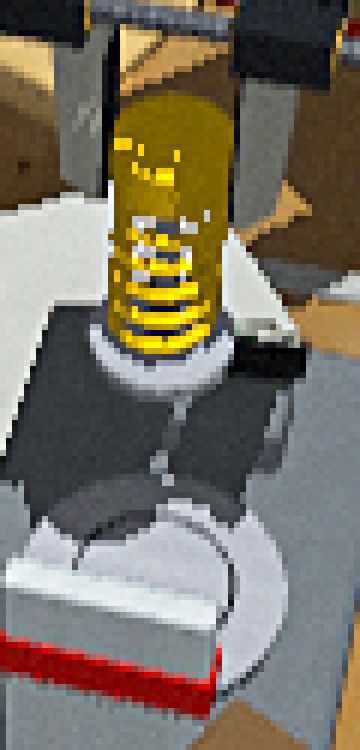

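Spring and plate agree with their predictions in the side view to about 1–2 px. Centring and lowering.

```bash
python3 -m jog '[[0,-0.0045,-0.008,0,0],[0,0,0,0.02,0],[0,0,0,0.03,0],[0,0,0,0.03,0],[0,0,0,0.02,0]]'
python3 -m jog '[[0,0,0,0.007,0],[0,0,0,0,0],[0,0,0,0,0],[0,0,0,0,0]]'
python3 - <<'E'
from h import *
to((.4362,.2685,.125),-.39)
shot("side","pics/s7.png");shot("top","pics/t7.png")
crop("pics/s7.png","pics/s7c.png",290,180,410,330,4)
crop("pics/t7.png","pics/t7c.png",180,180,300,300,5)
E
```

```text
time: 7.5
position: [0.4355, 0.2688, 0.1484]
eef_rot: [3.14, 0.001, -0.393]
contact_force: [0.2, 0.8, -3.2]
grip_width: 0.0391
time: 7.9
position: [0.4373, 0.2696, 0.1454]
eef_rot: [-3.14, -0.002, -0.392]
contact_force: [1.2, 0.2, -1.9]
grip_width: 0.0394
pos [0.4373 0.2696 0.1454] rot [-3.14e+00 -2.00e-03 -3.92e-01] t 7.9 F [ 1.21  0.2  -1.91] w 0.0394
tool delta mm [-0.7  1.5 20.4]
turn -0.1
```

View pics/s7c.png

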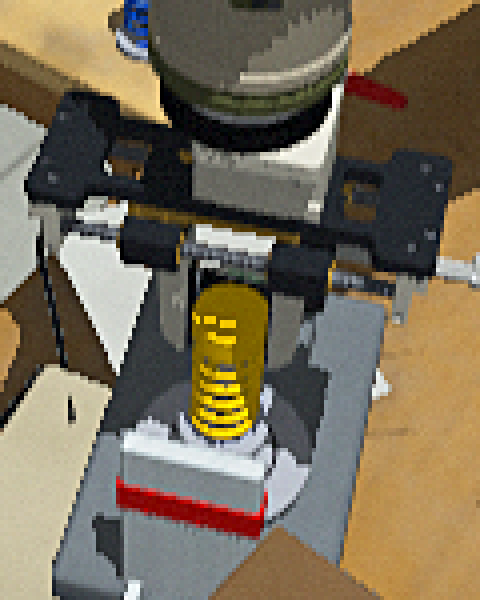

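View pics/t7c.png

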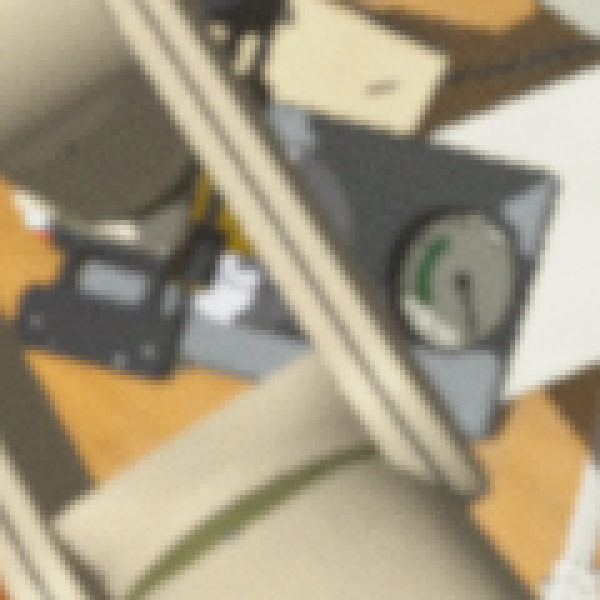

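The spring hangs about 20 mm above the plate (side foot near (345,290)), and the dial is visible in the top view near (272,236) with the needle at zero. Lowering gently.

```bash
python3 -m jog '[[0,0,0.001,0.01,0],[0,0,0,0.005,0],[0,0,0,0.002,0],[0,0,0,0.001,0],[0,0,0,0.001,0]]'
python3 -m jog '[[0,0,0,0.001,0],[0,0,0,0.001,0],[0,0,0,0.001,0],[0,0,0,0,0],[0,0,0,0,0]]'
python3 - <<'E'
from h import *
to((.4362,.2685,.093),-.39)
shot("side","pics/s8.png");shot("top","pics/t8.png")
crop("pics/s8.png","pics/s8c.png",290,180,410,330,4)
crop("pics/t8.png","pics/t8c.png",180,180,300,300,5)
E
```

```text
time: 8.5
position: [0.4357, 0.2682, 0.1246]
eef_rot: [3.141, 0.0, -0.392]
contact_force: [-2.2, 0.1, 0.1]
grip_width: 0.0393
time: 9.0
position: [0.4359, 0.2683, 0.1218]
eef_rot: [-3.141, 0.0, -0.392]
contact_force: [-2.8, 0.3, 1.2]
grip_width: 0.039
pos [0.4359 0.2683 0.1218] rot [-3.141  0.    -0.392] t 9.0 F [-2.8   0.33  1.16] w 0.039
tool delta mm [ 0.2 -0.3 28.8]
turn -0.1
```

View pics/s8c.png

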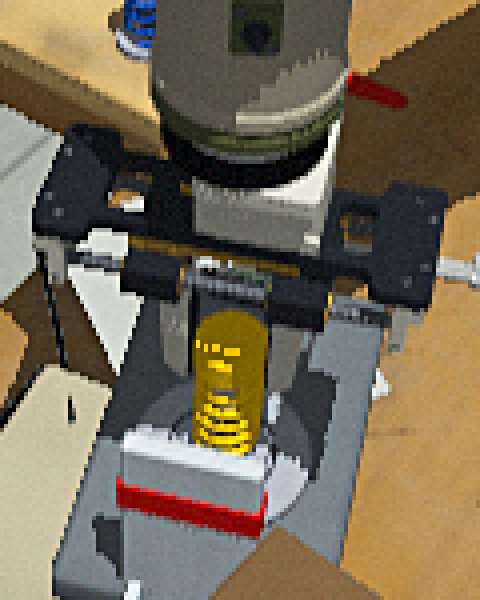

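View pics/t8c.png

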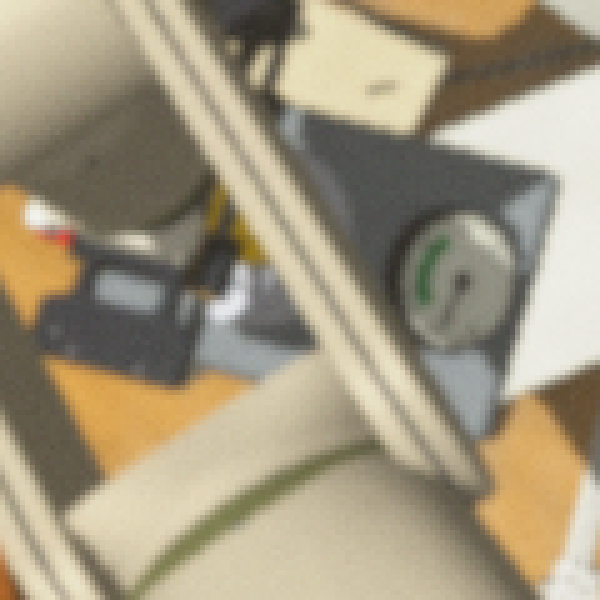

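On the plate: the needle has risen to about 0.7 rad (zoomed (442,325)), and the wrist force has changed sign to an upward 1.2 N. That held for more than 0.5 s. Now I press in small steps with the cap still gripped.

```bash
python3 -m jog '[[0,0,0,0.003,0],[0,0,0,0.003,0],[0,0,0,0.003,0],[0,0,0,0.003,0],[0,0,0,0.002,0]]'
python3 -m jog '[[0,0,0,0.003,0],[0,0,0,0.003,0],[0,0,0,0.003,0],[0,0,0,0.001,0],[0,0,0,0,0]]'
python3 - <<'E'
from h import *
to((.4362,.2685,.0937),-.39)
shot("side","pics/s9.png");shot("top","pics/t9.png")
crop("pics/s9.png","pics/s9c.png",290,180,410,330,4)
crop("pics/t9.png","pics/t9c.png",180,180,300,300,5)
E
```

```text
time: 9.6
position: [0.4361, 0.2682, 0.1076]
eef_rot: [-3.141, -0.0, -0.392]
contact_force: [-2.4, -0.4, 6.3]
grip_width: 0.0392
time: 10.1
position: [0.4363, 0.2682, 0.0981]
eef_rot: [-3.141, -0.001, -0.392]
contact_force: [-4.5, -2.0, 8.7]
grip_width: 0.0393
pos [0.4363 0.2682 0.0981] rot [-3.141e+00 -1.000e-03 -3.920e-01] t 10.1 F [-4.52 -2.01  8.72] w 0.0393
tool delta mm [-0.2 -0.3  4.4]
turn -0.1
```

View pics/s9c.png

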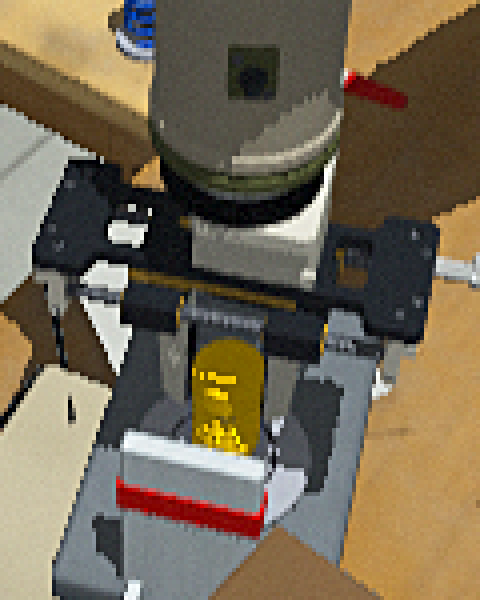

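View pics/t9c.png

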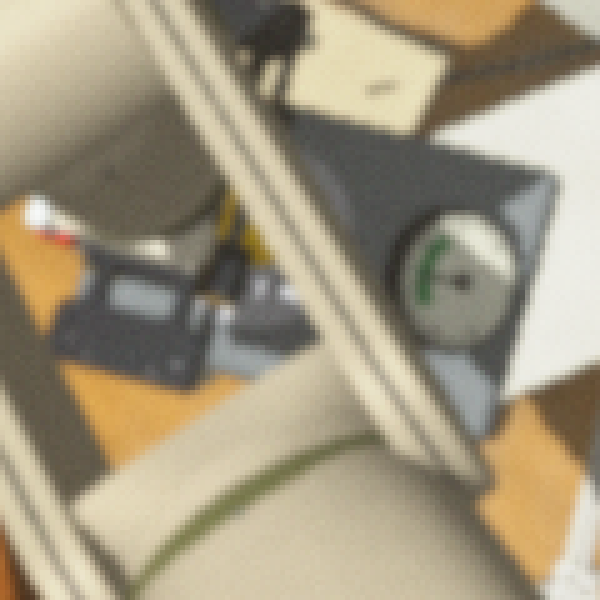

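The needle is in the green sector, and the cap top works out at about 0.122 m. Going 4 mm further and holding.

```bash
python3 -m jog '[[0,0,0,0.002,0],[0,0,0,0.002,0],[0,0,0,0.0005,0],[0,0,0,0,0],[0,0,0,0,0]]'
python3 -m jog '[[0,0,0,0,0],[0,0,0,0,0],[0,0,0,0,0],[0,0,0,0,0],[0,0,0,0,0]]'
python3 - <<'E'
from h import *
to((.4362,.2685,.0937),-.39)
im=shot("side","pics/s10.png");shot("top","pics/t10.png")
crop("pics/s10.png","pics/s10c.png",310,230,380,320,6)
crop("pics/t10.png","pics/t10c.png",180,180,300,300,5)
m=cv2.inRange(cv2.cvtColor(im,cv2.COLOR_RGB2HSV),(15,170,50),(35,255,255))[240:310,325:365]
n,l,s,c=cv2.connectedComponentsWithStats(m);print([x.tolist() for x in s[1:] if x[4]>20],"off 325,240")
a=np.linspace(0,6.283,90)
for z in(.107,.118,.129):
    q=np.array([proj("side",(.4362+.02*np.cos(t),.2685+.02*np.sin(t),z)) for t in a]);print(z,q.min(0).round(1),q.max(0).round(1))
E
```

```text
time: 10.7
position: [0.4363, 0.2682, 0.0939]
eef_rot: [-3.141, -0.001, -0.392]
contact_force: [-4.9, -1.9, 9.3]
grip_width: 0.0393
time: 11.2
position: [0.4363, 0.2682, 0.0939]
eef_rot: [-3.141, -0.001, -0.392]
contact_force: [-4.9, -1.9, 10.2]
grip_width: 0.0394
pos [0.4363 0.2682 0.0939] rot [-3.141e+00 -1.000e-03 -3.920e-01] t 11.2 F [-4.91 -1.87 10.22] w 0.0394
tool delta mm [-0.2 -0.2  0.2]
turn -0.1
[[0, 9, 38, 10, 60], [13, 26, 18, 28, 435]] off 325,240
0.107 [336.7 269.8] [355.5 285.2]
0.118 [336.8 266.6] [355.8 282. ]
0.129 [336.9 263.4] [356.1 278.8]
```

View pics/s10c.png

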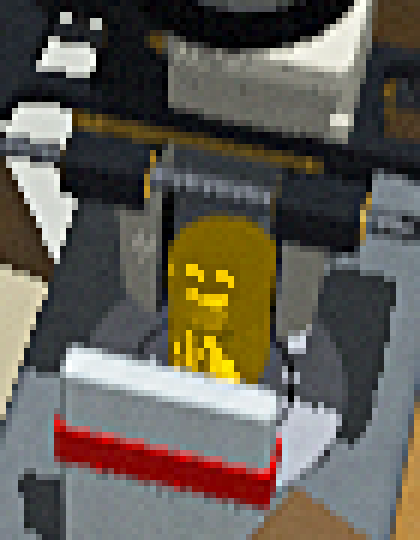

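View pics/t10c.png

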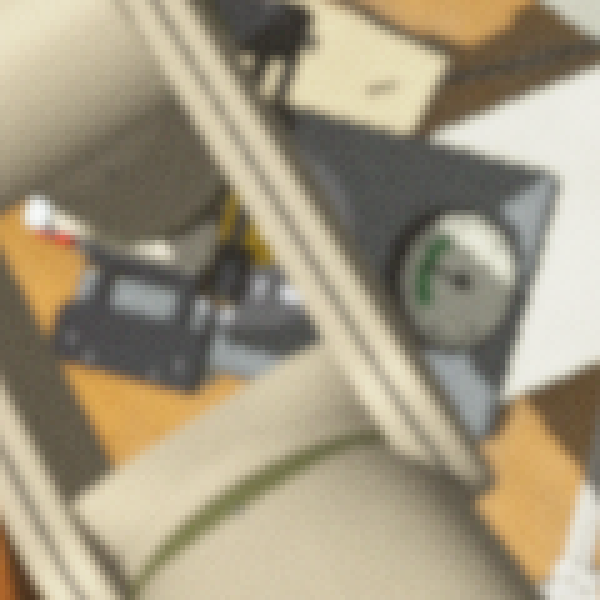

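Level: the cap's upper edge is at row 266 and the prediction for 0.118 m is 266.6. The needle stands mid-green and the wrist force of 10 N plus the spring's weight gives about 13 N. Holding over two more seconds.

```bash
for i in 1 2; do :; done
python3 -m jog '[[0,0,0,0,0],[0,0,0,0,0],[0,0,0,0,0],[0,0,0,0,0],[0,0,0,0,0]]' >/dev/null
python3 -m jog '[[0,0,0,0,0],[0,0,0,0,0],[0,0,0,0,0],[0,0,0,0,0],[0,0,0,0,0]]' >/dev/null
python3 -m jog '[[0,0,0,0,0],[0,0,0,0,0],[0,0,0,0,0],[0,0,0,0,0],[0,0,0,0,0]]'
python3 -m jog '[[0,0,0,-0.003,0],[0,0,0,-0.003,0],[0,0,0,-0.003,0],[0,0,0,-0.003,0],[0,0,0,-0.003,0]]'
python3 -m jog '[[0,0,0,-0.003,0],[0,0,0,-0.003,0],[0,0,0,-0.003,0],[0,0,0,-0.003,0],[0,0,0,-0.002,0]]'
python3 -m jog '[[0,0,0,-0.001,0],[0,0,0,0,0],[0,0,0,0,0],[0,0,0,0,0]]'
```

```text
time: 12.8
position: [0.4363, 0.2682, 0.0939]
eef_rot: [-3.141, -0.001, -0.392]
contact_force: [-4.4, -2.2, 10.5]
grip_width: 0.039
time: 13.3
position: [0.4361, 0.2682, 0.1085]
eef_rot: [-3.141, -0.0, -0.392]
contact_force: [-3.0, -0.4, 5.2]
grip_width: 0.0397
time: 13.8
position: [0.4359, 0.2682, 0.1222]
eef_rot: [3.142, 0.0, -0.392]
contact_force: [-1.6, -0.3, 1.2]
grip_width: 0.0391
time: 14.2
position: [0.4358, 0.2681, 0.123]
eef_rot: [3.141, 0.0, -0.392]
contact_force: [-2.0, -0.1, 1.2]
grip_width: 0.039
```

Held from about 10.7 s to 12.8 s and extended again. Now releasing.

```bash
python3 -m jog '[[0,0,0,-0.001,0],[0,0,0,0,0],[0.5,0,0,0,0],[0.6,0,0,0,0],[0.8,0,0,0,0]]'
python3 -m jog '[[1,0,0,0,0],[1,0,0,0,0],[1,0,0,0,0],[1,0,0,0,0],[1,0,0,0,0]]'
python3 - <<'E'
from h import *
to((.4362,.2685,.25),-.39)
shot("side","pics/s11.png");shot("top","pics/t11.png")
crop("pics/s11.png","pics/s11c.png",290,180,410,330,4)
crop("pics/t11.png","pics/t11c.png",180,180,300,300,4)
E
```

```text
time: 14.7
position: [0.4361, 0.2682, 0.1242]
eef_rot: [-3.141, -0.0, -0.392]
contact_force: [0.4, -0.1, 0.4]
grip_width: 0.0579
time: 15.2
position: [0.4359, 0.2682, 0.1241]
eef_rot: [-3.142, 0.0, -0.392]
contact_force: [-0.2, 0.7, -0.0]
grip_width: 0.0923
pos [0.4359 0.2682 0.1241] rot [-3.142  0.    -0.392] t 15.2 F [-0.17  0.73 -0.  ] w 0.0923
tool delta mm [   0.2   -0.4 -125.9]
turn -0.1
```

View pics/s11c.png

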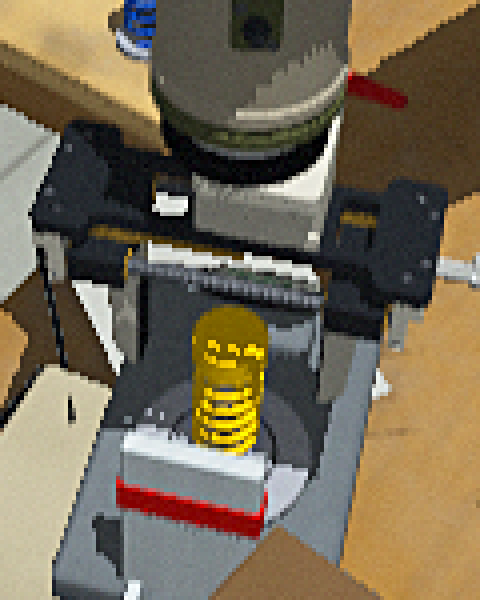

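View pics/t11c.png

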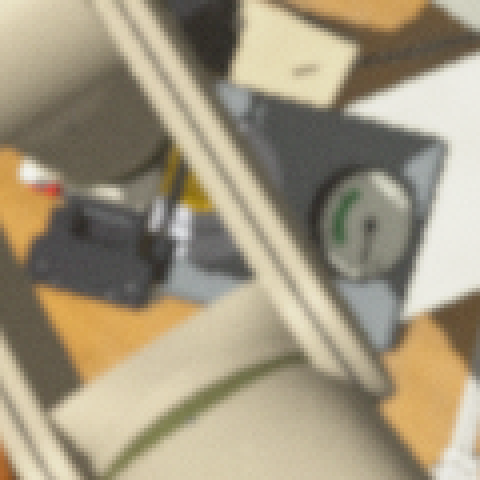

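The fingers are clear on both sides, the spring stands upright (cap at side (347,262)), and the needle is back near 0.5 rad. Retreating upward and then aside for a clear look.

```bash
python3 -m jog '[[1,0,0,-0.01,0],[1,0,0,-0.02,0],[1,0,0,-0.03,0],[1,0,0,-0.04,0],[1,0,0,-0.04,0]]'
python3 -m jog '[[1,0.01,0.04,0,0],[1,0.01,0.04,0,0],[1,0.01,0.04,0,0],[1,0.01,0.04,0,0],[1,0.01,0.04,0,0]]'
python3 -m jog '[[1,0,0.04,0,0],[1,0,0.04,0,0],[1,0,0,0,0],[1,0,0,0,0],[1,0,0,0,0]]'
python3 - <<'E'
from h import *
to((.4362,.2685,.25))
shot("side","pics/s12.png");shot("top","pics/t12.png")
crop("pics/s12.png","pics/s12c.png",270,120,410,330,2.8)
crop("pics/t12.png","pics/t12c.png",170,130,450,310,2.8)
for n in("side","top"): print(n,mask(f"pics/{n}12.png",'b'),mask(f"pics/{n}12.png",'y'))
E
```

```text
time: 15.8
position: [0.4355, 0.268, 0.266]
eef_rot: [3.141, 0.0, -0.392]
contact_force: [0.6, 1.0, 0.4]
grip_width: 0.093
time: 16.3
position: [0.4052, 0.0629, 0.2651]
eef_rot: [-3.141, -0.001, -0.392]
contact_force: [1.1, -0.5, 0.5]
grip_width: 0.0928
time: 16.8
position: [0.3754, -0.0091, 0.2646]
eef_rot: [-3.141, -0.001, -0.392]
contact_force: [0.4, 0.3, -0.1]
grip_width: 0.0929
pos [ 0.3754 -0.0091  0.2646] rot [-3.141e+00 -1.000e-03 -3.920e-01] t 16.8 F [ 0.35  0.25 -0.06] w 0.0929
tool delta mm [ -49.8 -279.7   14.8][ WARN:0@4.645] global loadsave.cpp:275 findDecoder imread_('pics/side12.png'): can't open/read file: check file path/integrity
Traceback (most recent call last):
  File "h.py", line 21, in mask
    h=cv2.cvtColor(cv2.imread(f),cv2.COLOR_BGR2HSV)
cv2.error: OpenCV(4.12.0) /io/opencv/modules/imgproc/src/color.cpp:199: error: (-215:Assertion failed) !_src.empty() in function 'cvtColor'
```

View pics/s12c.png

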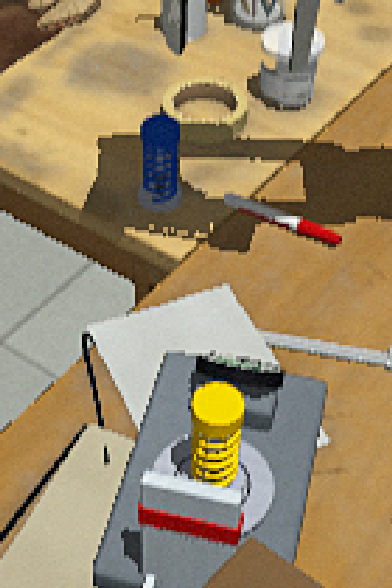

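View pics/t12c.png

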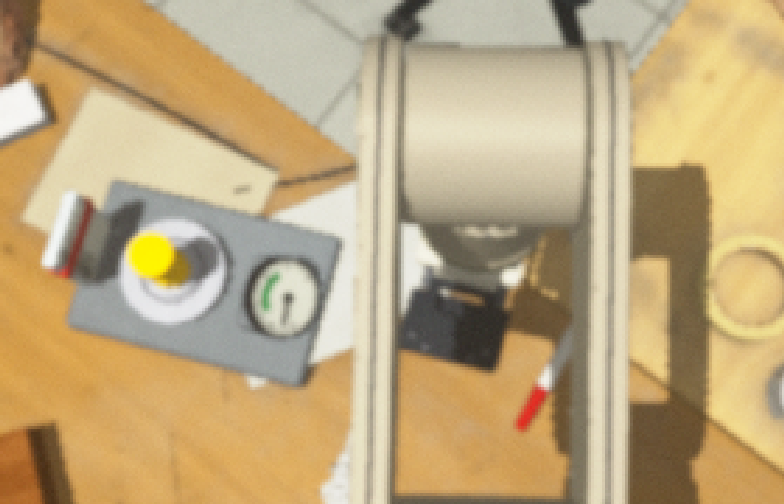

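Run:
```python
from h import *
print(tri((347.5,260.7),(223.3,221.1)), onz("top",(223.3,221.1),.149), "plate .4356 .2669")
print("blue cap pred side", proj("side",(.423,-.1405,.1)), "seen ~", 160/2.8+270, 125/2.8+120)
```

```text
(array([0.43285489, 0.26362193, 0.15564073]), np.float64(0.0028911380332440834)) [0.43277467 0.26541475 0.149     ] plate .4356 .2669
blue cap pred side [326.24922528 164.60855592] seen ~ 327.14285714285717 164.64285714285714
```

The spring's cap is about 3 mm from the plate centre and stands about 100 mm tall. The blue spring is where it was, and the robot is clear.

```bash
python3 -c "
from plant import *
print(job_done())"
```

```text
the job is handed in; nothing more can be done
None
```

I carried out the spring check and handed the job in; no verdict was reported.

- **Placing:** I gripped the yellow spring by its cap, set it gently upright on the plate and let it stand for more than half a second. I never saw the foot directly once it was down, because the gauge hides it in the side view.
- **Pressing:** With the cap still gripped, I pressed it straight down and held it from about 10.7 s to 12.8 s. The cap top was at about 0.118 m, level with the red band. I measured that from the arm position, and the side picture agreed to about 1 px. The needle stood mid-green, and the wrist force of 10 N plus the spring's weight gave about 13 N. A sideways force of up to 5 N showed at the wrist while pressing and went to zero on release.
- **Leaving it free:** I let the spring extend slowly, opened the fingers and drew the arm back clear.

**Last checks:**
- The yellow spring stands upright and extended, about 3 mm from the plate centre.
- Triangulating the cap top from both views gave 0.156 m against the 0.149 m expected. The two rays missed each other by 3 mm, so I put this down to calibration and pixel error.
- The needle is back near 0.5 rad.
- The blue spring is within 1 px of where it stood, in the side view only; the arm hid it from the top camera.
- No force remains on the tool.

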